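# Load the slide box into the drying cabinet's drop-down door

### The job

Pull the drying cabinet's blue drop-down door all the way down by its handle bar, set the blue slide box on its base, lengthwise from hinge to handle, into the aluminium carrier on the inside of the door, and let go of it. Then swing the door back up until it is fully shut, with the box still seated in the carrier. Set the box down rather than dropping it, do not slam the door, and leave the label roll, the specimen cup and the brown bottle where they are.

Things in the scene. Friction and masses are not known exactly. Their poses are not given: they have to be found in the camera images.
- door (a joint): hinge angle of the cabinet's drop-down door: 0 = shut (door upright), grows as the top of the door comes down towards the robot, 1.571 = fully down (door level, at its stop). The hinge is stiff: the door stays where it is left, and takes about 3 to 6 N at the handle to move either way.
- door_handle (a point): middle of the round steel handle bar, 12 mm thick, 130 mm long, parallel to the hinge and 190 mm from it in the door's plane. Two posts (65 mm either side) carry it beyond the door's top edge: 43 mm free between bar and edge; with the door down open the fingers at most 50 mm there. Bar height: 235 mm shut, 45 mm down. It can turn between fingers that keep pointing down.
- door_hinge (a point): middle of the hinge axis at the door's foot, 45 mm above the worktop. Axes turn with the door: y along the hinge, z from hinge to handle, x out of the inner face. Blue door panel: 178 mm wide, 14 mm thick, centred on the plane through hinge and handle, top edge 141 mm from the hinge.
- cabinet: fixed white cabinet; origin on the worktop under the middle of the hinge, x axis away from the robot into the cabinet. 186 mm high; its front lies 10 mm behind the hinge, its back 156 mm; it reaches 101 mm to the right (-y) and 151 mm to the left of the hinge's middle.
- carrier (a point): where the slide box's centre belongs on the door's inner face: 74 mm from the hinge, 20 mm off the face (72 mm above the worktop when the door is down). Axes as door_hinge. The box goes, long side along z, with 4 mm to spare all round between a ledge on the hinge side (42 mm deep) with two corner cheeks (15 mm long, 25 mm deep, 70 mm apart) and a lip 12 mm deep, 92 mm from the ledge.
- slide_box_center (a point): centre of the blue slide box with a shut fixed lid, 84 (x) x 62 (y) x 40 (z) mm, 80 to 150 g, lying on its base on the worktop; the point is 20 mm above its base; x axis along its length, z up out of its lid. Either end may point to the hinge.
- label_roll_center (a point): white roll of blank labels lying flat, 56 mm across, 26 mm high, point half-way up; leave it alone
- specimen_cup_1_center (a point): clear specimen cup with red lid, 53 mm across, 59 mm high, point half-way up; leave it alone
- bottle_1_center (a point): brown reagent bottle with black cap, 48 mm across, 95 mm high, point half-way up; leave it alone
- slide_box: the same slide box; origin at the centre of its underside
There are look-alikes about, which are no part of the job. Of the things that look like the slide_box, take the one that is farthest to the robot's right at the start.

How it is judged (in metres and radians):
On the way, in this order (a step that is already met when the one before it is completed fails the run):
1. the door is pulled down to its stop (within 0.1 rad) (value of joint door above 1.47 rad), for 0.1 s.
2. the box lies released in the carrier of the lowered door, lid up (x of slide_box_center in the frame of carrier between -0.006 and 0.006 m and y of slide_box_center in the frame of carrier between -0.008 and 0.008 m and z of slide_box_center in the frame of carrier between -0.009 and 0.009 m and angle between the z axis of slide_box_center and the x axis of carrier, either way round below 0.12 rad and angle between the x axis of slide_box_center and the z axis of carrier, either way round below 0.15 rad and value of joint door above 1.3 rad and angle between slide_box_center's own z axis and vertical below 0.3 rad and contact force between the fingers and slide_box below 0.05 N), for 0.2 s.
At the end, for the whole second after the job is handed in: The door is shut (within 0.06 rad, about 11 mm at the bar) and the slide box stands still in the carrier on its inner side: its centre within 6 mm across the door's thickness, 8 mm sideways and 9 mm up and down of the carrier point, flat against the door within 0.12 rad and straight within 0.15 rad (value of joint door below 0.06 rad and linear speed of slide_box below 0.02 m/s and x of slide_box_center in the frame of carrier between -0.006 and 0.006 m and y of slide_box_center in the frame of carrier between -0.008 and 0.008 m and z of slide_box_center in the frame of carrier between -0.009 and 0.009 m and angle between the z axis of slide_box_center and the x axis of carrier, either way round below 0.12 rad and angle between the x axis of slide_box_center and the z axis of carrier, either way round below 0.15 rad); the robot touches nothing.
It fails at once if the label roll is moved more than 20 mm or tipped (distance of label_roll_center from where it was at the start of the episode above 0.02 m or angle between label_roll_center's own z axis and vertical above 0.3 rad).
It fails at once if the specimen cup is moved more than 20 mm or tipped (distance of specimen_cup_1_center from where it was at the start of the episode above 0.02 m or angle between specimen_cup_1_center's own z axis and vertical above 0.3 rad).
It fails at once if the brown bottle is moved more than 20 mm or tipped (distance of bottle_1_center from where it was at the start of the episode above 0.02 m or angle between bottle_1_center's own z axis and vertical above 0.3 rad).
It fails at once if the door is slammed (closing faster than 2.5 rad/s near shut) (value of joint door below 0.15 rad and velocity of joint door below -2.5 rad/s).
It fails at once if the box is dropped (falls free faster than 0.6 m/s, from about 2 cm) (contact force between the fingers and slide_box below 0.05 N and linear speed of slide_box above 0.6 m/s).
It also fails if it takes over 62 s, if anything falls off the work surface, if the arm or the gripper's body presses on something with over 40 N, if the wrist force passes 120 N, or if a joint passes its speed limit or range.

### The arm

A 6-joint arm with a two-finger parallel gripper is mounted at the origin on a cart in front of the work surface, level with it; the furniture and walls round the work are solid. World frame = base frame: x ahead of the robot, y to its left, z up, the work surface at z = 0. Lengths are in m, angles in degrees, forces in N, time in s.
With the tool pointing down it reaches from about 0.4 to 0.825 m from the base axis. Payload 7 kg.
Tool frame: the origin (TCP) lies at the very end of the fingers, on their centre line; the grasp point (between the pads) lies 19 mm behind it (r.grasp_offset is the z of the grasp point in the tool frame, in m); z points along the fingers, y is the direction in which the jaws open and shut (so a half turn about z gives the same grasp; the last joint's range is limited). The gripper opens to 88 mm and grips with 3 to 60 N. Pads are 19 mm wide; open, the fingers measure 130 mm over their backs; the gripper's body (78 mm by 193 mm) begins 47 mm behind the grasp point.
Start: joints at [-59.983, 20.546, 0.682, 0, -70.136, -16.507], TCP at [0.158, -0.656, 0.227] pointing down, gripper open.
Joint ranges: [-176.03, 176.03], [-82.01, 121.73], [-58.28, 71.71], [-173.87, 95.51], [-174.79, -0.11], [-173.66, 173.66]. Speed limits (degrees/s): [136.94, 136.94, 172.46, 180, 180, 180].

### API

Orientations are given as [roll, pitch, yaw] about the fixed x, y, z axes, in that order (R = Rz(yaw) Ry(pitch) Rx(roll)).
In Python, from plant import r, capture, calibration, order gives the robot as it stands.
- The arm moves only by the tool servo_tool, never from a script. Its arguments are lists of equal length, an entry for each row: "grip": the closure, from -1 (fully open) to 1 (shut), so that 0 is half open; "translation": the shift along the tool's x, y, z in m, a list of three; "turn": the turn about the tool's z in rad. A call has 1 to 10 rows; each row is the pose to reach, as a shift and turn from the pose commanded when the call began, along the tool's axes at that moment; what a row does not reach only later rows make up. A row lasts 1/12 s, in which the tool goes at most 41.7 mm and 7.16 degrees, less where a joint would pass 70% of its speed; a pose out of reach is approached as far as the arm can. A call with a gripper value outside its range is refused whole. The fingers move at their own pace and stop on an object; "newtons" is the grip in N (left out, the last holds). Time passes only in rows, so rows that repeat a pose let the fingers close. It gives the time, the measured TCP pose, the force and the opening at its end, in the units of the state.
- r.get_state(): the state, without advancing time (a new reading comes with each control period).
- capture(name): name is "scene" or "top" or "wrist"; returns (picture, depth): 480x640x3 uint8, blue, green, red; 480x640 float32, m along the optical axis (not along the pixel's ray), 0 where there is no reading.
- calibration(name): a dict with "fx", "fy", "cx", "cy" (pixels), "dist_coeffs" ([k1, k2, p1, p2, k3] as OpenCV has them; the pictures are not rectified), "view" (4x4, takes a point from world to camera coordinates). Camera axes: x right, y up, looking along -z (the intrinsics and any distortion apply to the point x, -y, -z); pixel columns grow to the right and rows downward; lengths in m; the calibration is good to about 2 mm. A picture is of the moment at which its call begins: read the wrist's pose just before it. calibration takes no time and is no camera call; for the wrist camera it gives the pose at the moment of the call.
- order.close_job(): hands the job in, once; it reports no verdict.
The state is a dict: "time_s": time; "joints": joint angles; "qd": joint speeds; "joint_torque": joint torques, N m; "tcp_pos": TCP position; "eef_rot": TCP orientation; "contact_force": force on the tool from outside, world axes, zero at the start; "moment": the same for the moment, N m; "gripper_width": finger opening in m.
Only numpy, scipy, OpenCV 4.12 (cv2) and the standard library are available. Lean on these libraries where they do the work, as an engineer would, in place of code of your own. Each camera call takes 0.05 s, during which the arm holds its last target.

## Working session

There is one attempt and no reset: what is moved stays moved. The work goes in short steps, Python scripts to look and compute and a tool call to move; the robot and the scene stay as the last step left them, time stands still between calls to the robot, and variables do not carry over. Pictures are saved under pics/ and viewed, and the job is handed in when it is done.

Besides the shell and the picture viewer there is one more tool, called as a command line: name --pt "numbers of a row" for each row, then --argument value for the rest. servo_tool: Moves the arm, as the interface text tells. Its arguments: {"type":"object","properties":{"grip":{"type":"array","items":{"type":"number"}},"translation":{"type":"array","items":{"type":"array","items":{"type":"number"}}},"turn":{"type":"array","items":{"type":"number"}},"newtons":{"type":"number"}},"required":["grip","translation","turn"]}

```bash
ls; mkdir -p pics
python3 - <<'E'
from plant import r,capture,calibration
import cv2,numpy as np
print(r.get_state(), r.grasp_offset)
for n in ["scene","top"]:
    p,d=capture(n); cv2.imwrite(f"pics/{n}0.png",p); np.save(f"pics/{n}0.npy",d)
    c=calibration(n); print(n,c)
E
```

```text
pics
{'time_s': 0.0, 'joints': array([-5.99829692e+01,  2.05903198e+01,  6.34036837e-01, -1.98066604e-02,
       -7.01352355e+01, -1.65049632e+01]), 'qd': array([ 0.04418644,  0.02775213,  0.03884538, -0.10302564, -0.02038952,
        0.06205158]), 'joint_torque': array([-6.14140981e-05, -5.82718313e+01,  2.93056995e+01,  6.99693963e+00,
        6.89837529e-03, -1.31207166e-04]), 'tcp_pos': array([ 0.15755208, -0.65585788,  0.22563826]), 'eef_rot': array([ 1.79906962e+02, -8.15033757e-03, -1.66494671e+02]), 'contact_force': array([ 0.39051529,  0.40607724, -0.55786085]), 'moment': array([-0.03786597,  0.01375238, -0.0082759 ]), 'gripper_width': 0.08753559544218906} -0.0188
scene {'fx': 453.44898792858606, 'fy': 453.44898792858606, 'cx': 324.47951212107773, 'cy': 235.76363566040234, 'dist_coeffs': array([-0.04122904,  0.        ,  0.        ,  0.        ,  0.        ]), 'view': array([[-0.76998487, -0.6380327 ,  0.00612926,  0.4480532 ],
       [ 0.25915499, -0.30394419,  0.91676421, -0.28102965],
       [-0.5830626 ,  0.707483  ,  0.39938178, -0.97600416],
       [ 0.        ,  0.        ,  0.        ,  1.        ]])}
top {'fx': 514.6743977968117, 'fy': 514.6743977968117, 'cx': 322.53551230306704, 'cy': 232.98695846979533, 'dist_coeffs': array([-0.04593986,  0.        ,  0.        ,  0.        ,  0.        ]), 'view': array([[-0.0061486 , -0.99989531, -0.01309805,  0.01219216],
       [ 0.98798482, -0.00809711,  0.15433869, -0.56259659],
       [-0.15442859, -0.01199171,  0.98793118, -1.18802819],
       [ 0.        ,  0.        ,  0.        ,  1.        ]])}
```

View pics/scene0.png

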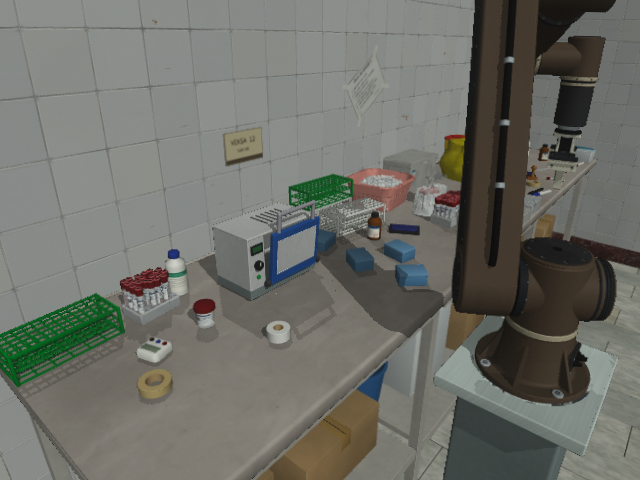

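View pics/top0.png

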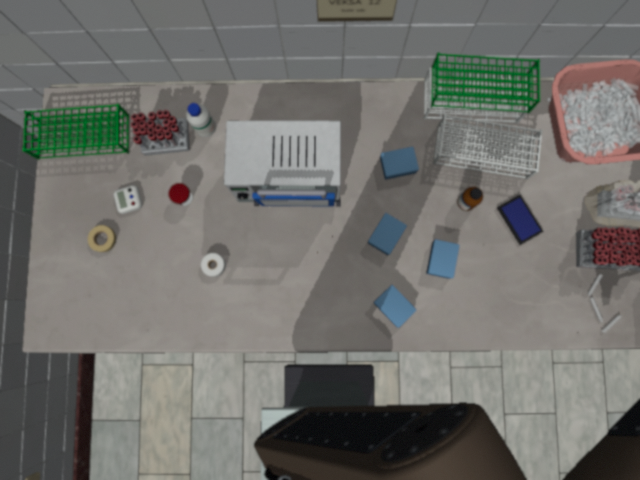

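```bash
cat > h.py <<'E'
import numpy as np,cv2
def K(c): return np.array([[c['fx'],0,c['cx']],[0,c['fy'],c['cy']],[0,0,1.]])
def rays(c,uv):
    p=cv2.undistortPoints(np.array(uv,float).reshape(-1,1,2),K(c),c['dist_coeffs']).reshape(-1,2)
    d=np.c_[p[:,0],-p[:,1],-np.ones(len(p))]
    R=c['view'][:3,:3];t=c['view'][:3,3]
    return -R.T@t,d@R
def plane(c,uv,z):
    o,d=rays(c,uv); return o+d*((z-o[2])/d[:,2])[:,None]
def depthpts(c,uv,D):
    o,d=rays(c,uv); uv=np.array(uv,int).reshape(-1,2)
    return o+d*D[uv[:,1],uv[:,0]][:,None]
def proj(c,P):
    P=np.array(P,float).reshape(-1,3)@c['view'][:3,:3].T+c['view'][:3,3]
    return cv2.projectPoints(P*[1,-1,-1],np.zeros(3),np.zeros(3),K(c),c['dist_coeffs'])[0].reshape(-1,2)
E
python3 - <<'E'
from plant import calibration
from h import *
im=cv2.imread('pics/top0.png');D=np.load('pics/top0.npy');c=calibration('top')
hsv=cv2.cvtColor(im,cv2.COLOR_BGR2HSV)
m=cv2.inRange(hsv,(95,90,50),(125,255,255))
n,l,s,cc=cv2.connectedComponentsWithStats(m)
for i in range(1,n):
    if s[i,4]<60: continue
    ys,xs=np.where(l==i)
    P=depthpts(c,np.c_[xs,ys],D)
    z=P[:,2];top=np.percentile(z,90)
    Q=P[abs(z-top)<0.006][:,:2].astype(np.float32)
    print(i,s[i],cc[i].round(1),'z',np.percentile(z,[5,50,95]).round(3),cv2.minAreaRect(Q), hsv[l==i].mean(0).round())
cv2.imwrite('pics/crop0.png',cv2.resize(im[130:340,350:560],None,fx=2.8,fy=2.8,interpolation=cv2.INTER_CUBIC))
cv2.imwrite('pics/crop1.png',cv2.resize(im[110:300,150:400],None,fx=3,fy=3,interpolation=cv2.INTER_CUBIC))
E
```

```text
1 [188 103  13  13 132] [193.8 109.1] z [0.116 0.124 0.129] ((0.8473823666572571, 0.30812740325927734), (0.026980767026543617, 0.026582909747958183), 86.56330871582031) [114. 176. 113.]
2 [381 148  37  30 829] [398.8 162.5] z [0.034 0.04  0.044] ((0.7381094098091125, -0.18017417192459106), (0.06056142970919609, 0.08166060596704483), 11.755099296569824) [103. 107. 106.]
3 [252 192  83  14 446] [294.4 197.5] z [0.107 0.183 0.233] ((0.6222280859947205, 0.0695030614733696), (0.17626124620437622, 0.014044549316167831), 89.99690246582031) [109. 154. 115.]
5 [502 198  39  43 890] [520.5 218.9] z [0.008 0.012 0.016] ((0.5990723967552185, -0.4802127182483673), (0.09728800505399704, 0.058736566454172134), 28.81103515625) [117. 149.  85.]
6 [369 214  37  40 800] [386.7 233.7] z [0.036 0.04  0.044] ((0.561345636844635, -0.1462308168411255), (0.056570831686258316, 0.08022601157426834), 57.840736389160156) [103. 106. 108.]
7 [428 240  30  38 857] [442.6 258.6] z [0.035 0.04  0.044] ((0.49992719292640686, -0.27796176075935364), (0.059203896671533585, 0.0803094133734703), 77.57596588134766) [103. 106. 144.]
8 [375 286  40  40 848] [394.6 305.9] z [0.036 0.04  0.045] ((0.3891843557357788, -0.15940658748149872), (0.07883249968290329, 0.05877126008272171), 43.743980407714844) [103. 106. 142.]
```

View pics/crop0.png

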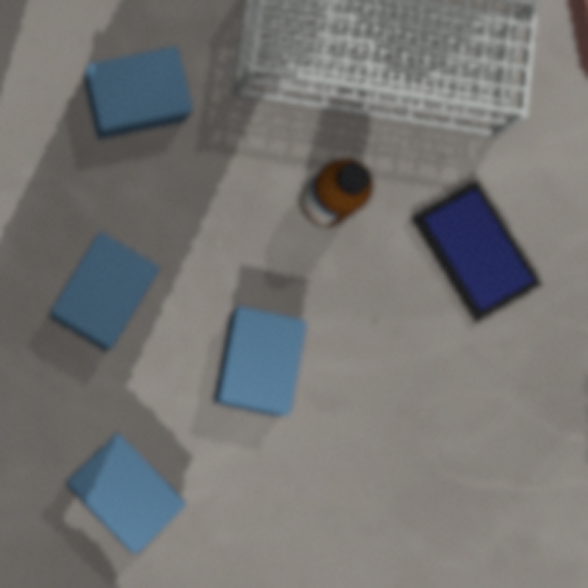

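View pics/crop1.png

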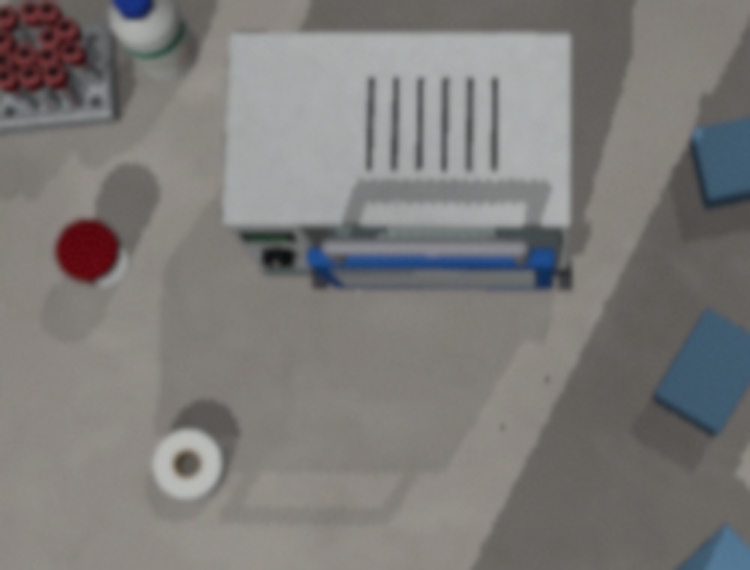

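Run:
```python
from plant import calibration
from h import *
for nm in ['top','scene']:
    im=cv2.imread(f'pics/{nm}0.png');D=np.load(f'pics/{nm}0.npy');c=calibration(nm)
    ys,xs=np.where(D>0)
    P=depthpts(c,np.c_[xs,ys],D)
    reg=(P[:,0]>.45)&(P[:,0]<.9)&(P[:,1]>-.15)&(P[:,1]<.35)
    for lab,a,b in [('bar',.215,.25),('cabtop',.178,.196)]:
        s=reg&(P[:,2]>a)&(P[:,2]<b)
        if s.sum()<10: continue
        Q=P[s]
        if lab=='bar': Q=Q[Q[:,0]<.68]
        print(nm,lab,len(Q),Q.min(0).round(3),Q.max(0).round(3),np.median(Q,0).round(3),cv2.minAreaRect(Q[:,:2].astype(np.float32)), cv2.fitLine(Q[:,:2].astype(np.float32),cv2.DIST_HUBER,0,.01,.01).ravel().round(4))
c=calibration('top');im=cv2.imread('pics/top0.png');hsv=cv2.cvtColor(im,cv2.COLOR_BGR2HSV)
m=cv2.inRange(hsv,(95,80,50),(112,255,255)); m2=np.zeros_like(m);m2[235:285,422:465]=m[235:285,422:465]
cn=max(cv2.findContours(m2,0,2)[0],key=cv2.contourArea).reshape(-1,2)
W=plane(c,cn,.04)
print('box',cv2.minAreaRect(W[:,:2].astype(np.float32)))
# scene
c=calibration('scene');im=cv2.imread('pics/scene0.png')
print('proj box in scene',proj(c,[[.5,-.278,.04]]))
cv2.imwrite('pics/crop2.png',cv2.resize(im[190:320,200:440],None,fx=3.3,fy=3.3,interpolation=cv2.INTER_CUBIC))
# other objects in top
c=calibration('top')
for nme,uv,z in [('roll',(212,265),.026),('cup',(179,194),.059),('bottle',(475,194),.095)]: print(nme,plane(c,[uv],z).round(3))
print('door handle proj',proj(c,[[.622,.07+.065,.235],[.622,.07-.065,.235]]).round(1))
```

```text
top bar 386 [0.611 0.    0.216] [0.623 0.14  0.245] [0.616 0.074 0.239] ((0.6166822910308838, 0.07006125897169113), (0.13960939645767212, 0.011433183215558529), 89.61429595947266) [0.0019 1.     0.6166 0.0721]
top cabtop 7845 [ 0.615 -0.033  0.178] [0.793 0.22  0.195] [0.713 0.091 0.186] ((0.7037664651870728, 0.09384562820196152), (0.2529805302619934, 0.17717678844928741), 89.4758071899414) [0.0445 0.999  0.7128 0.0914]
scene bar 236 [0.611 0.001 0.215] [0.627 0.143 0.243] [0.617 0.081 0.236] ((0.6181498765945435, 0.07205470651388168), (0.01567906141281128, 0.1416265070438385), 0.5575528740882874) [0.0179 0.9998 0.6173 0.0998]
scene cabtop 2086 [ 0.615 -0.031  0.178] [0.798 0.222 0.196] [0.7   0.119 0.187] ((0.705477237701416, 0.0954141914844513), (0.2544075548648834, 0.18010099232196808), 88.71269989013672) [0.2882 0.9576 0.6907 0.0568]
box ((0.49940189719200134, -0.2773202657699585), (0.06166447699069977, 0.08327930420637131), 77.24529266357422)
proj box in scene [[399.7497636  245.23503568]]
roll [[0.489 0.276 0.026]]
cup [[0.658 0.353 0.059]]
bottle [[ 0.643 -0.347  0.095]]
door handle proj [[259.2 190.5]
 [322.7 189.9]]
```

View pics/crop2.png

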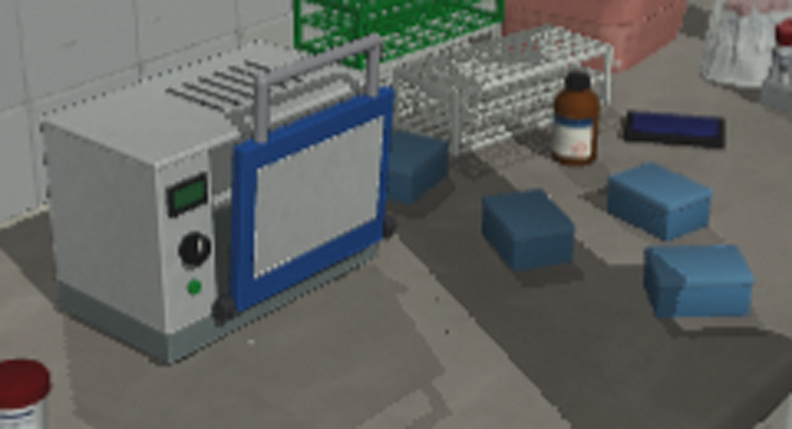

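Four similar blue 40 mm boxes appear in the top view at (399,162), (387,234), (443,259) and (395,306). The dark pad at (520,218) is only 12 mm high, so it doesn't fit. The one farthest right is (443,259), at about (0.499, −0.277). The crop shows it as a flat box 83×62 mm, which matches. The door handle is at about (0.617, 0.070, 0.237).

```bash
cat > t.py <<'E'
import sys,numpy as np
from plant import r
s=r.get_state()
def go(x,y,z,yaw=None,quiet=False):
    p=s['tcp_pos'];ps=s['eef_rot'][2];a=np.radians(ps)
    d=np.array([x,y,z])-p
    t=[d[0]*np.cos(a)+d[1]*np.sin(a),d[0]*np.sin(a)-d[1]*np.cos(a),-d[2]]
    w=0 if yaw is None else -np.radians((yaw-ps+180)%360-180)
    print(np.round(t,4),'turn',round(w,4))
if __name__=='__main__':
    v=[float(q) for q in sys.argv[1:]]
    print('t',round(s['time_s'],2),s['tcp_pos'].round(4),s['eef_rot'].round(2),'F',s['contact_force'].round(1),'w',round(s['gripper_width'],4),'j',s['joints'].round(1))
    if v: go(*v)
E
python3 t.py .617 .07 .31 -90
```

```text
t 0.1 [ 0.1576 -0.6559  0.2257] [ 1.7992e+02 -1.0000e-02 -1.6650e+02] F [0.1 0.5 0.1] w 0.0877 j [-60.   20.6   0.6  -0.  -70.1 -16.5]
[-0.6162  0.5986 -0.0843] turn -1.3351
```

servo_tool --grip '[-0.1, -0.1, -0.1, -0.1, -0.1, -0.1, -0.1, -0.1, -0.1, -0.1]' --pt "0 0 -0.04" --pt "-0.616 0.599 -0.084" --pt "-0.616 0.599 -0.084" --pt "-0.616 0.599 -0.084" --pt "-0.616 0.599 -0.084" --pt "-0.616 0.599 -0.084" --pt "-0.616 0.599 -0.084" --pt "-0.616 0.599 -0.084" --pt "-0.616 0.599 -0.084" --pt "-0.616 0.599 -0.084" --turn '[0, -1.335, -1.335, -1.335, -1.335, -1.335, -1.335, -1.335, -1.335, -1.335]' --newtons 30

```text
time_s: 0.93
tcp_pos: [0.3581, -0.3378, 0.2858]
eef_rot: [-180.0, 0.0, -101.7]
contact_force: [1.0, -0.9, 0.9]
gripper_width: 0.0483
```

```bash
python3 t.py .617 .07 .31 -90
```

```text
t 0.93 [ 0.3581 -0.3378  0.2858] [-1.8000e+02  1.0000e-02 -1.0169e+02] F [ 1.  -0.9  0.9] w 0.0483 j [-20.4   1.  -16.1  -0.  -72.9   8.7]
[-0.4518 -0.1709 -0.0242] turn -0.204
```

servo_tool --grip '[-0.1, -0.1, -0.1, -0.1, -0.1, -0.1, -0.1, -0.1, -0.1, -0.1]' --pt "-0.438 -0.165 -0.024" --pt "-0.438 -0.165 -0.024" --pt "-0.438 -0.165 -0.024" --pt "-0.438 -0.165 -0.024" --pt "-0.438 -0.165 -0.024" --pt "-0.438 -0.165 -0.024" --pt "-0.438 -0.165 -0.024" --pt "-0.438 -0.165 -0.024" --pt "-0.438 -0.165 -0.024" --pt "-0.438 -0.165 -0.024" --turn '[-0.18, -0.18, -0.18, -0.18, -0.18, -0.18, -0.18, -0.18, -0.18, -0.18]'

```text
time_s: 1.77
tcp_pos: [0.5829, 0.0126, 0.307]
eef_rot: [180.0, 0.0, -91.7]
contact_force: [0.6, -1.3, -0.2]
gripper_width: 0.048
```

```bash
python3 t.py .617 .07 .30 -90
```

```text
t 1.77 [0.5829 0.0126 0.307 ] [179.98   0.   -91.7 ] F [ 0.6 -1.3 -0.2] w 0.048 j [ 20.4   9.5  -3.8  -0.  -76.7 -22.1]
[-0.0584 -0.0324  0.007 ] turn -0.0297
```

servo_tool --grip '[-0.1, -0.1, -0.1, -0.1, -0.1]' --pt "-0.052 -0.03 0.007" --pt "-0.052 -0.03 0.007" --pt "-0.052 -0.03 0.007" --pt "-0.052 -0.03 0.007" --pt "-0.052 -0.03 0.007" --turn '[-0.03, -0.03, -0.03, -0.03, -0.03]'

```text
time_s: 2.18
tcp_pos: [0.6135, 0.0613, 0.2997]
eef_rot: [179.9, -0.0, -90.0]
contact_force: [-0.5, -0.9, 0.6]
gripper_width: 0.048
```

```bash
python3 t.py .617 .07 .218 -90
python3 - <<'E'
from plant import capture
import cv2
p,d=capture('wrist');cv2.imwrite('pics/w1.png',p)
E
```

```text
t 2.18 [0.6135 0.0613 0.2997] [ 1.7994e+02 -2.0000e-02 -9.0000e+01] F [-0.5 -0.9  0.6] w 0.048 j [ 23.8  13.   -0.4  -0.  -76.7 -23.8]
[-0.0087 -0.0035  0.0817] turn -0.0001
```

View pics/w1.png

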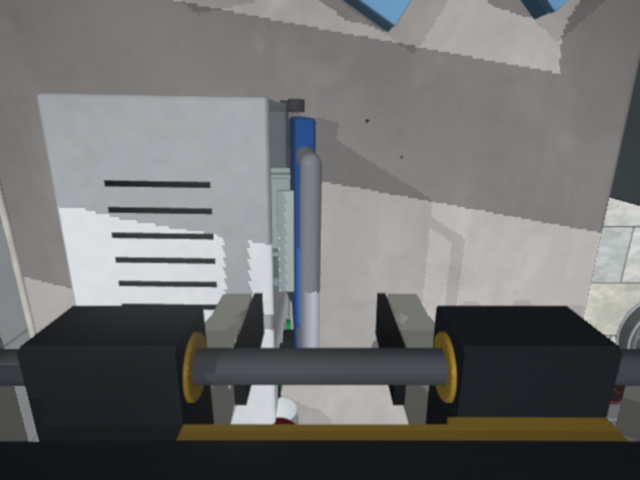

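The wrist view shows the bar at (310,250), between the fingers (about 263 and 377). Next I descend and close on it.

servo_tool --grip '[-0.1, -0.1, -0.1, -0.1, 1, 1, 1, 1, 1, 1]' --pt "-0.008 -0.004 0.03" --pt "-0.008 -0.004 0.06" --pt "-0.008 -0.004 0.08" --pt "-0.008 -0.004 0.08" --pt "-0.008 -0.004 0.08" --pt "-0.008 -0.004 0.08" --pt "-0.008 -0.004 0.08" --pt "-0.008 -0.004 0.08" --pt "-0.008 -0.004 0.08" --pt "-0.008 -0.004 0.08" --turn '[0, 0, 0, 0, 0, 0, 0, 0, 0, 0]' --newtons 20

```text
time_s: 3.07
tcp_pos: [0.6182, 0.0697, 0.2209]
eef_rot: [-179.9, 0.0, -90.0]
contact_force: [2.9, 0.2, 0.3]
gripper_width: 0.0139
```

```bash
python3 t.py
```

```text
t 3.07 [0.6182 0.0697 0.2209] [-1.7993e+02  3.0000e-02 -9.0000e+01] F [2.9 0.2 0.3] w 0.0139 j [ 24.4  15.8  -6.9   0.  -67.2 -24.4]
```

servo_tool --grip '[1, 1, 1, 1, 1, 1, 1, 1, 1, 1]' --pt "0 0.015 0.0006" --pt "0 0.03 0.0023" --pt "0 0.044 0.005" --pt "0 0.059 0.009" --pt "0 0.073 0.0145" --pt "0 0.086 0.021" --pt "0 0.099 0.028" --pt "0 0.112 0.036" --pt "0 0.123 0.0455" --pt "0 0.134 0.0555" --turn '[0, 0, 0, 0, 0, 0, 0, 0, 0, 0]' --newtons 25

```text
time_s: 3.9
tcp_pos: [0.492, 0.0718, 0.1644]
eef_rot: [-179.1, 0.2, -89.9]
contact_force: [49.9, -8.8, -41.7]
gripper_width: 0.0114
```

```bash
python3 t.py .427 .07 .030
python3 - <<'E'
from plant import capture
import cv2
p,d=capture('scene');cv2.imwrite('pics/s2.png',p[150:350,150:450])
E
```

```text
t 3.9 [0.492  0.0718 0.1644] [-179.12    0.2   -89.9 ] F [ 49.9  -8.8 -41.7] w 0.0114 j [ 31.2   6.2 -27.3   0.3 -55.7 -31.3]
[0.0017 0.065  0.1344] turn 0
```

View pics/s2.png

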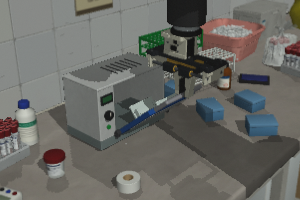

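Run:
```python
from plant import capture,calibration
from h import *
p,d=capture('top');c=calibration('top')
cv2.imwrite('pics/t2.png',cv2.resize(p[110:300,200:400],None,fx=3,fy=3))
ps,ds=capture('scene');cs=calibration('scene')
cv2.imwrite('pics/s3.png',cv2.resize(ps[190:320,200:400],None,fx=4,fy=4,interpolation=cv2.INTER_CUBIC))
for D,cc,im in((d,c,p),(ds,cs,ps)):
    hsv=cv2.cvtColor(im,cv2.COLOR_BGR2HSV)
    m=cv2.inRange(hsv,(106,130,40),(118,255,255))
    ys,xs=np.where((m>0)&(D>0));P=depthpts(cc,np.c_[xs,ys],D)
    s=(P[:,0]>.4)&(P[:,0]<.65)&(P[:,1]>-.04)&(P[:,1]<.18)
    P=P[s]; print(len(P))
    for x0 in np.arange(.48,.65,.01):
        q=P[abs(P[:,0]-x0)<.005]
        if len(q)>2: print(round(x0,3),len(q),np.percentile(q[:,2],[10,50,90]).round(3))
```

```text
906
0.53 72 [0.133 0.138 0.141]
0.54 78 [0.13  0.134 0.138]
0.55 77 [0.122 0.125 0.129]
0.56 76 [0.114 0.117 0.122]
0.57 88 [0.106 0.11  0.114]
0.58 99 [0.098 0.101 0.105]
0.59 78 [0.09  0.093 0.097]
0.6 95 [0.081 0.084 0.089]
0.61 65 [0.073 0.076 0.082]
0.62 70 [0.064 0.068 0.072]
0.63 56 [0.056 0.06  0.064]
0.64 52 [0.049 0.052 0.057]
219
0.53 53 [0.129 0.132 0.136]
0.54 21 [0.124 0.133 0.139]
0.55 18 [0.111 0.118 0.126]
0.56 13 [0.106 0.112 0.119]
0.57 19 [0.097 0.103 0.11 ]
0.58 15 [0.088 0.093 0.099]
0.59 15 [0.08  0.086 0.093]
0.6 12 [0.071 0.077 0.085]
0.61 15 [0.063 0.07  0.078]
0.62 13 [0.057 0.064 0.07 ]
0.63 19 [0.048 0.053 0.06 ]
0.64 5 [0.045 0.049 0.054]
```

View pics/s3.png

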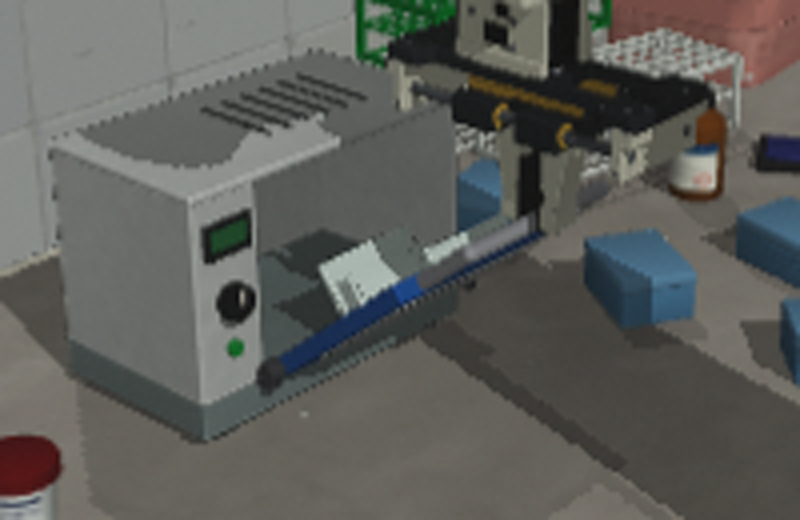

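View pics/t2.png

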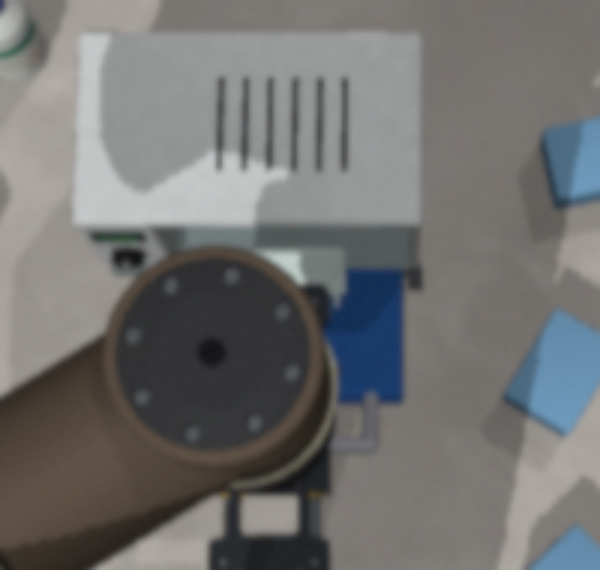

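The door was slightly ajar at the start. The inner-face slope and the cabinet's back edge both put the hinge at x≈0.637, so my arc was wrong and the bar has slid towards the fingertips. I'll release, re-centre and regrasp.

servo_tool --grip '[0.5, 0.5, 0.5, 0.5, 0.5, 0.5]' --pt "0 -0.008 0.0" --pt "0 -0.008 0.0" --pt "0 -0.008 0.006" --pt "0 -0.008 0.012" --pt "0 -0.008 0.012" --pt "0 -0.008 0.012" --turn '[0, 0, 0, 0, 0, 0]'

```text
time_s: 4.55
tcp_pos: [0.4913, 0.0694, 0.1523]
eef_rot: [180.0, -0.0, -90.0]
contact_force: [0.1, -1.1, 0.3]
gripper_width: 0.022
```

```bash
python3 t.py .492 .069 .151 -90
python3 - <<'E'
from plant import capture,calibration
from h import *
ps,ds=capture('scene');cs=calibration('scene')
cv2.imwrite('pics/s4.png',cv2.resize(ps[190:320,200:400],None,fx=4,fy=4,interpolation=cv2.INTER_CUBIC))
p,d=capture('top');c=calibration('top')
ys,xs=np.where(d>0);P=depthpts(c,np.c_[xs,ys],d)
s=(abs(P[:,2]-.186)<.005)&(P[:,0]>.5)&(P[:,0]<.9)&(P[:,1]>-.1)&(P[:,1]<.3)
print(np.percentile(P[s],[1,50,99],axis=0).round(3),cv2.minAreaRect(P[s][:,:2].astype(np.float32)))
s=(xs<200+380/3)&(xs>200+335/3)&(ys>110+385/3)&(ys<110+455/3)
q=P[s];q=q[q[:,2]>.12];print(q.min(0),q.max(0)); i=np.argsort(q[:,0])[:12];print(q[i].round(3))
E
```

```text
t 4.55 [0.4913 0.0694 0.1523] [ 1.7996e+02 -3.0000e-02 -8.9990e+01] F [ 0.1 -1.1  0.3] w 0.022 j [ 30.8   7.4 -27.5   0.  -55.2 -30.8]
[ 0.0004 -0.0007  0.0013] turn 0.0001
[[ 0.646 -0.031  0.182]
 [ 0.717  0.093  0.186]
 [ 0.79   0.217  0.19 ]] ((0.7184559106826782, 0.09364283084869385), (0.2526013255119324, 0.1469854712486267), 89.29267120361328)
[ 0.47962242 -0.00054193  0.13155222] [0.53465941 0.02938477 0.48494402]
[[0.48  0.019 0.476]
 [0.481 0.019 0.481]
 [0.482 0.019 0.482]
 [0.483 0.019 0.485]
 [0.484 0.023 0.348]
 [0.485 0.012 0.169]
 [0.485 0.008 0.167]
 [0.485 0.006 0.167]
 [0.485 0.01  0.167]
 [0.485 0.023 0.357]
 [0.485 0.017 0.167]
 [0.485 0.015 0.166]]
```

View pics/s4.png

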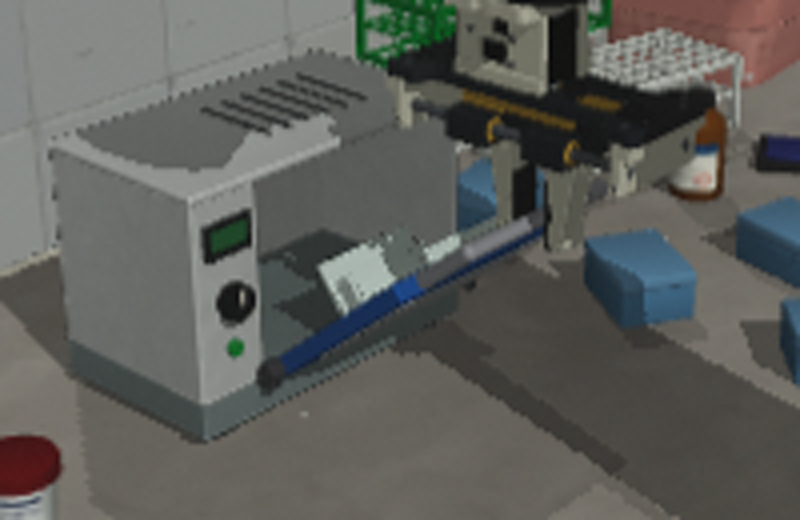

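servo_tool --grip '[1, 1, 1, 1, 1, 1, 1, 1, 1, 1]' --pt "0 0 0" --pt "0 0 0" --pt "0 0 0" --pt "0 0.004 0.006" --pt "0 0.009 0.012" --pt "0 0.013 0.018" --pt "0 0.0175 0.024" --pt "0 0.021 0.03" --pt "0 0.025 0.037" --pt "0 0.028 0.044" --turn '[0, 0, 0, 0, 0, 0, 0, 0, 0, 0]' --newtons 20

```text
time_s: 5.48
tcp_pos: [0.4644, 0.0701, 0.1084]
eef_rot: [-179.9, 0.1, -90.0]
contact_force: [1.2, 1.8, 2.6]
gripper_width: 0.0115
```

```bash
python3 t.py
```

```text
t 5.48 [0.4644 0.0701 0.1084] [-1.799e+02  6.000e-02 -9.000e+01] F [1.2 1.8 2.6] w 0.0115 j [ 32.7   7.8 -33.9   0.  -48.2 -32.7]
```

servo_tool --grip '[1, 1, 1, 1, 1, 1, 1, 1, 1, 1]' --pt "0 0.003 0.007" --pt "0 0.0055 0.014" --pt "0 0.008 0.021" --pt "0 0.012 0.035" --pt "0 0.015 0.05" --pt "0 0.017 0.0645" --pt "0 0.0175 0.073" --pt "0 0.0175 0.08" --pt "0 0.0175 0.082" --pt "0 0.0175 0.082" --turn '[0, 0, 0, 0, 0, 0, 0, 0, 0, 0]'

```text
time_s: 6.32
tcp_pos: [0.4473, 0.07, 0.0269]
eef_rot: [-179.9, -0.0, -89.9]
contact_force: [1.7, 1.0, 10.2]
gripper_width: 0.0111
```

```bash
python3 t.py
python3 - <<'E'
from plant import capture,calibration
from h import *
ps,ds=capture('scene');cs=calibration('scene')
cv2.imwrite('pics/s5.png',cv2.resize(ps[190:320,200:400],None,fx=4,fy=4,interpolation=cv2.INTER_CUBIC))
E
```

```text
t 6.32 [0.4473 0.07   0.0269] [-179.93   -0.    -89.94] F [ 1.7  1.  10.2] w 0.0111 j [ 34.   13.6 -41.1   0.1 -35.2 -34. ]
```

View pics/s5.png

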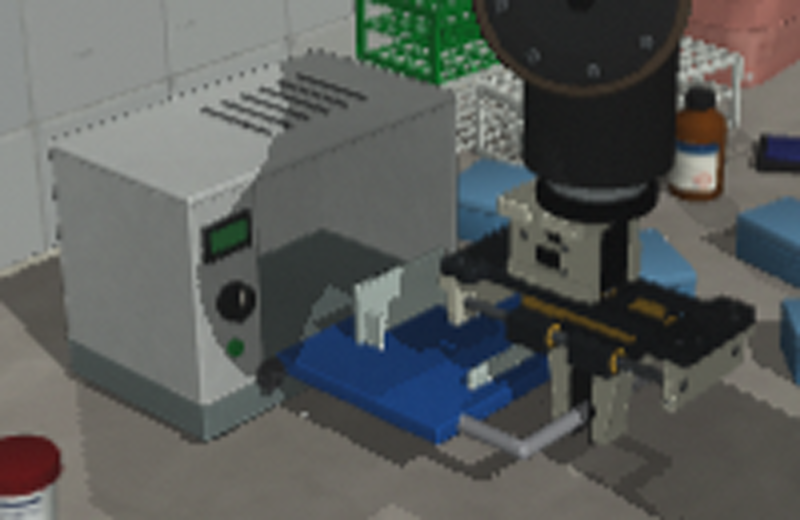

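The door looks fully down and level, with the carrier visible on top. I'll press slightly to confirm the stop, then open and rise.

servo_tool --grip '[1, 1, 0.15, 0.15, 0.15, 0.15, 0.15, 0.15, 0.15]' --pt "0 0 0.002" --pt "0 0 0.002" --pt "0 0 0" --pt "0 0 0" --pt "0 0 0" --pt "0 0 -0.03" --pt "0 0 -0.07" --pt "0 0 -0.11" --pt "0 0 -0.15" --turn '[0, 0, 0, 0, 0, 0, 0, 0, 0]'

```text
time_s: 7.12
tcp_pos: [0.445, 0.0688, 0.1773]
eef_rot: [179.8, -0.1, -90.0]
contact_force: [1.8, 1.1, -0.9]
gripper_width: 0.0372
```

```bash
python3 t.py .4994 -.2773 .15 167.2
```

```text
t 7.12 [0.445  0.0688 0.1773] [ 1.7983e+02 -9.0000e-02 -9.0010e+01] F [ 1.8  1.1 -0.9] w 0.0372 j [ 34.    1.4 -30.4  -0.  -58.3 -34. ]
[ 0.3461 -0.0545  0.0273] turn 1.794
```

servo_tool --grip '[-1, -1, -1, -1, -1, -1, -1, -1, -1, -1]' --pt "0.346 -0.0545 0.0" --pt "0.346 -0.0545 0.0" --pt "0.346 -0.0545 0.0" --pt "0.346 -0.0545 0.0" --pt "0.346 -0.0545 0.0" --pt "0.346 -0.0545 0.0" --pt "0.346 -0.0545 0.0" --pt "0.346 -0.0545 0.0" --pt "0.346 -0.0545 0.0" --pt "0.346 -0.0545 0.0" --turn '[1.794, 1.794, 1.794, 1.794, 1.794, 1.794, 1.794, 1.794, 1.794, 1.794]'

```text
time_s: 7.95
tcp_pos: [0.4999, -0.2798, 0.1744]
eef_rot: [179.9, -0.2, -162.2]
contact_force: [0.6, 0.4, -0.1]
gripper_width: 0.0873
```

```bash
python3 t.py .4994 -.2773 .13 167.2;  python3 - <<'E'
from plant import capture,calibration
from h import *
ps,ds=capture('scene');cs=calibration('scene')
p,d=capture('top');c=calibration('top')
cv2.imwrite('pics/t6.png',cv2.resize(p[100:340,150:500],None,fx=2,fy=2,interpolation=cv2.INTER_CUBIC))
np.savez('pics/open.npz',ps=ps,ds=ds,p=p,d=d)
E
```

```text
t 7.95 [ 0.4999 -0.2798  0.1744] [ 179.91   -0.2  -162.2 ] F [ 0.6  0.4 -0.1] w 0.0873 j [ -9.7  13.4 -16.6   0.  -60.3 -62.5]
[-0.0003  0.0025  0.0444] turn 0.534
```

View pics/t6.png

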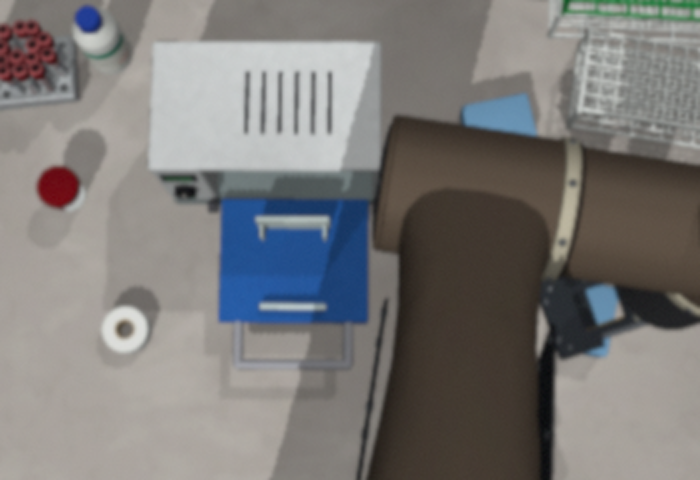

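The top view shows the door flat, with the ledge at full-frame pixel (296,210), the lip at (296,253) and the bar at (297,282). Next I measure the carrier.

Run:
```python
from plant import calibration
from h import *
f=np.load('pics/open.npz');c=calibration('top');im=f['p'];D=f['d']
ys,xs=np.where(D>0);P=depthpts(c,np.c_[xs,ys],D)
reg=(P[:,0]>.42)&(P[:,0]<.63)&(P[:,1]>-.05)&(P[:,1]<.2)
for nm,a,b,x0,x1 in [('ledge',.085,.1,.55,.625),('lip',.06,.075,.48,.56),('panel',.045,.058,.48,.63),('bar',.038,.06,.42,.462)]:
    Q=P[reg&(P[:,2]>a)&(P[:,2]<b)&(P[:,0]>x0)&(P[:,0]<x1)]
    print(nm,len(Q),np.percentile(Q,[2,50,98],axis=0).round(3).tolist(),cv2.minAreaRect(Q[:,:2].astype(np.float32)))
# panel slope
Q=P[reg&(P[:,2]>.045)&(P[:,2]<.058)&(P[:,0]>.5)&(P[:,0]<.63)]
print(np.linalg.lstsq(np.c_[Q[:,:2],np.ones(len(Q))],Q[:,2],rcond=None)[0])
# blue panel pixel mask
hsv=cv2.cvtColor(im,cv2.COLOR_BGR2HSV);m=cv2.inRange(hsv,(104,140,40),(120,255,255));m[:,:255]=0;m[:,340:]=0;m[:195]=0;m[270:]=0
cn=max(cv2.findContours(m,0,2)[0],key=cv2.contourArea).reshape(-1,2)
print('panel',cv2.minAreaRect(plane(c,cn,.052)[:,:2].astype(np.float32)))
# ledge rows by colour
g=cv2.inRange(hsv,(0,0,120),(180,70,255))
for (r0,r1,z) in [(202,224,.094),(244,260,.064)]:
    mm=np.zeros_like(g);mm[r0:r1,262:332]=g[r0:r1,262:332]
    cn=max(cv2.findContours(mm,0,2)[0],key=cv2.contourArea).reshape(-1,2)
    print(cv2.boundingRect(cn),cv2.minAreaRect(plane(c,cn,z)[:,:2].astype(np.float32)))
```

```text
ledge 109 [[0.609, 0.027, 0.088], [0.611, 0.069, 0.093], [0.615, 0.11, 0.097]] ((0.6118863821029663, 0.06880642473697662), (0.08384132385253906, 0.006158354226499796), 89.7041244506836)
lip 97 [[0.512, 0.035, 0.061], [0.515, 0.07, 0.064], [0.518, 0.108, 0.07]] ((0.5147680640220642, 0.07017000019550323), (0.07507617771625519, 0.008971360512077808), 86.27947235107422)
panel 3860 [[0.497, -0.015, 0.047], [0.56, 0.069, 0.052], [0.628, 0.156, 0.057]] ((0.5555712580680847, 0.07814591377973557), (0.19010353088378906, 0.1498439460992813), 89.5584716796875)
bar 338 [[0.443, 0.003, 0.044], [0.448, 0.07, 0.05], [0.46, 0.14, 0.055]] ((0.4507428705692291, 0.07264377176761627), (0.021081028506159782, 0.1396796703338623), 0.5396486520767212)
[ 0.00023359 -0.00025248  0.05196282]
panel ((0.5696923732757568, 0.06992226839065552), (0.17361322045326233, 0.14492011070251465), 89.46316528320312)
(278, 208, 37, 11) ((0.6020745038986206, 0.06871283054351807), (0.08345364779233932, 0.023546883836388588), 89.47913360595703)
(280, 251, 33, 4) ((0.5137695074081421, 0.07036441564559937), (0.07504512369632721, 0.007073572836816311), 89.57276916503906)
```

servo_tool --grip '[-1, -1, -1, -1, -1, -1, -1]' --pt "0 0 0" --pt "0 0 0" --pt "0 0.0015 0.02" --pt "0 0.0015 0.045" --pt "0 0.0015 0.045" --pt "0 0.0015 0.045" --pt "0 0.0015 0.045" --turn '[0.53, 0.53, 0.53, 0.53, 0.53, 0.53, 0.53]'

```text
time_s: 8.63
tcp_pos: [0.5003, -0.2743, 0.1314]
eef_rot: [-180.0, -0.0, 168.3]
contact_force: [0.9, 0.0, 0.2]
gripper_width: 0.0872
```

```bash
python3 t.py .4994 -.2773 .01 167.2;  python3 - <<'E'
from plant import capture,calibration
from h import *
c=calibration('wrist');p,d=capture('wrist')
cv2.imwrite('pics/w7.png',p)
hsv=cv2.cvtColor(p,cv2.COLOR_BGR2HSV)
m=cv2.inRange(hsv,(95,80,50),(112,255,255))
ys,xs=np.where((m>0)&(d>0));P=depthpts(c,np.c_[xs,ys],d)
s=(abs(P[:,2]-.04)<.008)&(abs(P[:,0]-.5)<.08)&(abs(P[:,1]+.278)<.08)
print(s.sum(),P[s].min(0),P[s].max(0),cv2.minAreaRect(P[s][:,:2].astype(np.float32)))
E
```

```text
t 8.63 [ 0.5003 -0.2743  0.1314] [-1.7999e+02 -5.0000e-02  1.6835e+02] F [0.9 0.  0.2] w 0.0872 j [ -9.1  15.5 -20.1   0.  -54.5 -92.6]
[ 0.0003 -0.0031  0.1214] turn 0.02
11527 [ 0.45341139 -0.3162248   0.0320038 ] [ 0.54629176 -0.2406197   0.04218202] ((0.500125527381897, -0.2785153090953827), (0.06073186919093132, 0.08348909765481949), 77.0816421508789)
```

View pics/w7.png

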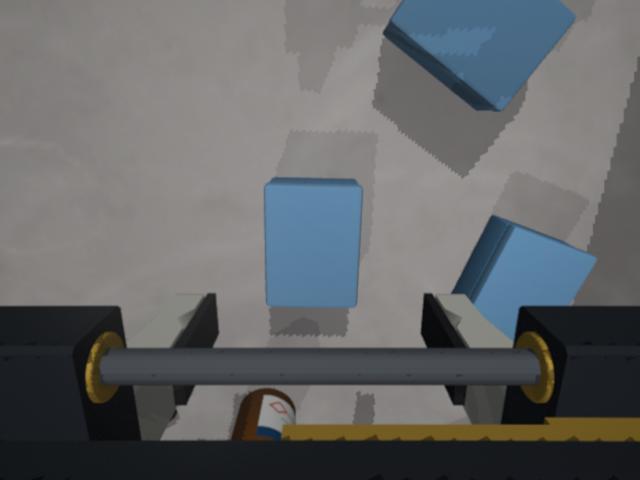

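Box measured at (0.500, −0.2785), top at 40 mm, long axis 167.1°, both consistent with the top view. Carrier is at about (0.563, 0.0695). Descending to grasp.

```bash
python3 t.py .5001 -.2785 .01 167.1
```

```text
t 8.68 [ 0.5007 -0.2745  0.1319] [-1.7999e+02  2.0000e-02  1.6831e+02] F [ 0.8 -0.9  0.5] w 0.0879 j [ -9.1  15.4 -20.    0.  -54.5 -92.6]
[-0.0002 -0.004   0.1219] turn 0.0211
```

servo_tool --grip '[-1, -1, -1, -1, -1, -1, -1]' --pt "0 -0.004 0.035" --pt "0 -0.004 0.07" --pt "0 -0.004 0.095" --pt "0 -0.004 0.115" --pt "0 -0.004 0.121" --pt "0 -0.004 0.121" --pt "0 -0.004 0.121" --turn '[0.02, 0.02, 0.02, 0.02, 0.02, 0.02, 0.02]'

```text
time_s: 9.27
tcp_pos: [0.5005, -0.279, 0.0116]
eef_rot: [-180.0, 0.1, 167.0]
contact_force: [0.5, -0.9, 0.3]
gripper_width: 0.0876
```

servo_tool --grip '[0.5, 0.5, 0.5, 0.5, 0.5, 0.5, 0.5, 0.5]' --pt "0 0 0" --pt "0 0 0" --pt "0 0 0" --pt "0 0 0" --pt "0 0 0" --pt "0 0 0" --pt "0 0 0" --pt "0 0 0" --turn '[0, 0, 0, 0, 0, 0, 0, 0]' --newtons 15

```text
time_s: 9.93
tcp_pos: [0.5, -0.2789, 0.0113]
eef_rot: [-180.0, 0.0, 166.9]
contact_force: [-1.0, 1.9, 5.9]
gripper_width: 0.0619
```

```bash
python3 t.py
```

```text
t 9.93 [ 0.5    -0.2789  0.0113] [-1.7999e+02  5.0000e-02  1.6689e+02] F [-1.   1.9  5.9] w 0.0619 j [ -9.6  24.1 -26.6   0.  -39.3 -93.5]
```

servo_tool --grip '[0.5, 0.5, 0.5, 0.5, 0.5, 0.5, 0.5, 0.5]' --pt "0 0 -0.005" --pt "0 0 -0.015" --pt "0 0 -0.04" --pt "0 0 -0.07" --pt "0 0 -0.1" --pt "0 0 -0.13" --pt "0 0 -0.15" --pt "0 0 -0.15" --turn '[0, 0, 0, 0, 0, 0, 0, 0]'

```text
time_s: 10.6
tcp_pos: [0.502, -0.2798, 0.1664]
eef_rot: [-180.0, 0.5, 166.9]
contact_force: [1.1, -0.4, -0.6]
gripper_width: 0.0616
```

```bash
python3 t.py .563 .0695 .16 179.5
```

```text
t 10.6 [ 0.502  -0.2798  0.1664] [-179.95    0.47  166.91] F [ 1.1 -0.4 -0.6] w 0.0616 j [ -9.6  13.6 -17.5   0.1 -58.4 -93.5]
[0.0197 0.354  0.0064] turn -0.2197
```

servo_tool --grip '[0.5, 0.5, 0.5, 0.5, 0.5, 0.5, 0.5, 0.5, 0.5, 0.5]' --pt "0.001 0.015 0" --pt "0.003 0.045 0" --pt "0.005 0.085 0" --pt "0.007 0.125 0" --pt "0.009 0.165 0" --pt "0.011 0.205 0" --pt "0.013 0.245 0" --pt "0.015 0.285 0" --pt "0.018 0.325 0" --pt "0.0195 0.348 0" --turn '[-0.02, -0.05, -0.08, -0.11, -0.14, -0.17, -0.2, -0.22, -0.22, -0.22]'

```text
time_s: 11.43
tcp_pos: [0.5598, 0.0679, 0.1607]
eef_rot: [180.0, 0.0, 179.6]
contact_force: [0.4, -0.6, -1.4]
gripper_width: 0.0621
```

servo_tool --grip '[0.5, 0.5, 0.5, 0.5]' --pt "0 0 0" --pt "0 0 0" --pt "0 0 0" --pt "0 0 0" --turn '[0, 0, 0, 0]'

```text
time_s: 11.77
tcp_pos: [0.5593, 0.0636, 0.1605]
eef_rot: [-180.0, -0.0, 179.4]
contact_force: [0.0, -0.6, -1.0]
gripper_width: 0.0618
```

```bash
python3 t.py .563 .0695 .063 179.5
python3 - <<'E'
from plant import capture,calibration
from h import *
c=calibration('wrist');p,d=capture('wrist')
cv2.imwrite('pics/w8.png',p); np.save('pics/w8.npy',d)
hsv=cv2.cvtColor(p,cv2.COLOR_BGR2HSV)
ys,xs=np.where((d>0));P=depthpts(c,np.c_[xs,ys],d)
h=hsv[ys,xs]
s=(abs(P[:,2]-.195)<.012)&(abs(P[:,0]-.563)<.06)&(abs(P[:,1]-.0695)<.034)&(h[:,1]>70)&(h[:,0]>95)&(h[:,0]<112)
if s.sum()>20: print(s.sum(),P[s].min(0),P[s].max(0),np.median(P[s],0),cv2.minAreaRect(P[s][:,:2].astype(np.float32)))
E
```

```text
t 11.77 [0.5593 0.0636 0.1605] [-1.7999e+02 -3.0000e-02  1.7943e+02] F [ 0.  -0.6 -1. ] w 0.0618 j [  26.4   13.1  -18.9   -0.   -58.  -117. ]
[-0.0037  0.0059  0.0975] turn -0.0013
24892 [0.51740001 0.03550332 0.18301768] [0.59295353 0.09630565 0.19141053] [0.54274358 0.06519696 0.18865058] ((0.5551637411117554, 0.06582719087600708), (0.060912638902664185, 0.075346939265728), 89.77314758300781)
```

View pics/w8.png

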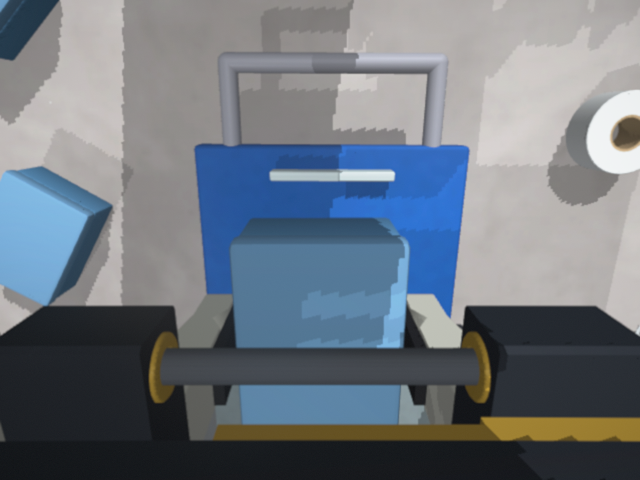

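Run:
```python
from plant import calibration
from h import *
c=calibration('wrist');p=cv2.imread('pics/w8.png');d=np.load('pics/w8.npy')
print('lip',plane(c,[(270,176),(394,176),(332,182),(332,169)],.064).round(4).tolist())
print('bar',plane(c,[(220,63),(447,63),(334,55),(334,73)],.045).round(4).tolist())
print('panel edge',plane(c,[(197,147),(468,147)],.052).round(4).tolist())
print('box top front', plane(c,[(236,248),(405,248)],.189).round(4).tolist())
ys,xs=np.where((d>0));P=depthpts(c,np.c_[xs,ys],d)
s=(ys>165)&(ys<190)&(xs>260)&(xs<405)&(P[:,2]>.058)&(P[:,2]<.08);print(P[s].min(0),P[s].max(0),s.sum())
```

```text
lip [[0.5139, 0.0339, 0.064], [0.5145, 0.111, 0.064], [0.5179, 0.0724, 0.064], [0.5099, 0.0724, 0.064]]
bar [[0.4469, 0.0039, 0.045], [0.4482, 0.1438, 0.045], [0.443, 0.0742, 0.045], [0.4532, 0.0742, 0.045]]
panel edge [[0.4968, -0.0133, 0.052], [0.4983, 0.1594, 0.052]]
box top front [[0.5201, 0.0367, 0.189], [0.5205, 0.0932, 0.189]]
[0.51061019 0.03364075 0.05800578] [0.51721167 0.11118819 0.06558515] 1322
```

servo_tool --grip '[0.5, 0.5, 0.5, 0.5, 0.5, 0.5, 0.5, 0.5]' --pt "-0.004 0.007 0.0" --pt "-0.004 0.007 0.01" --pt "-0.004 0.007 0.025" --pt "-0.004 0.007 0.04" --pt "-0.004 0.007 0.05" --pt "-0.004 0.007 0.05" --pt "-0.004 0.007 0.05" --pt "-0.004 0.007 0.05" --turn '[0, 0, 0, 0, 0, 0, 0, 0]'

```text
time_s: 12.48
tcp_pos: [0.5643, 0.0714, 0.1111]
eef_rot: [180.0, 0.0, 179.5]
contact_force: [0.9, 0.5, -0.2]
gripper_width: 0.0621
```

```bash
python3 t.py .5635 .0705 .063 179.5
python3 - <<'E'
from plant import capture,calibration
from h import *
p,d=capture('scene')
cv2.imwrite('pics/s9.png',cv2.resize(p[200:320,230:380],None,fx=5,fy=5,interpolation=cv2.INTER_CUBIC))
E
```

```text
t 12.48 [0.5643 0.0714 0.1111] [1.8000e+02 4.0000e-02 1.7947e+02] F [ 0.9  0.5 -0.2] w 0.0621 j [  26.9   16.5  -21.7    0.   -51.8 -117.5]
[ 0.0008 -0.001   0.0481] turn -0.0004
```

View pics/s9.png

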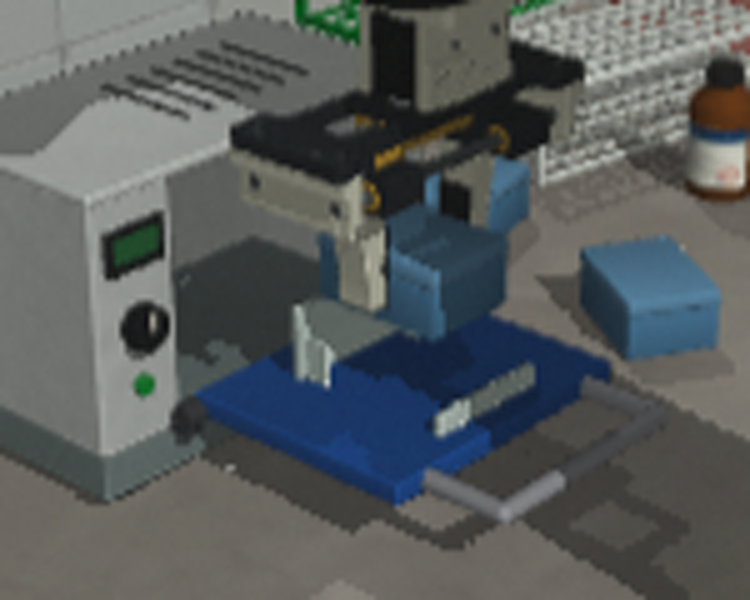

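servo_tool --grip '[0.5, 0.5, 0.5, 0.5, 0.5, 0.5, 0.5, 0.5, 0.5, 0.5]' --pt "0.0005 -0.001 0.008" --pt "0.0005 -0.001 0.016" --pt "0.0005 -0.001 0.024" --pt "0.0005 -0.001 0.031" --pt "0.0005 -0.001 0.036" --pt "0.0005 -0.001 0.04" --pt "0.0005 -0.001 0.043" --pt "0.0005 -0.001 0.045" --pt "0.0005 -0.001 0.046" --pt "0.0005 -0.001 0.046" --turn '[0, 0, 0, 0, 0, 0, 0, 0, 0, 0]'

```text
time_s: 13.37
tcp_pos: [0.5633, 0.0705, 0.0645]
eef_rot: [-180.0, -0.0, 179.5]
contact_force: [-0.0, 0.3, -1.2]
gripper_width: 0.0621
```

```bash
python3 t.py
python3 - <<'E'
from plant import capture,calibration
from h import *
p,d=capture('scene')
cv2.imwrite('pics/s10.png',cv2.resize(p[200:320,230:380],None,fx=5,fy=5,interpolation=cv2.INTER_CUBIC))
E
```

```text
t 13.37 [0.5633 0.0705 0.0645] [-180.     -0.    179.48] F [-0.   0.3 -1.2] w 0.0621 j [  26.9   19.6  -24.6    0.   -45.8 -117.4]
```

View pics/s10.png

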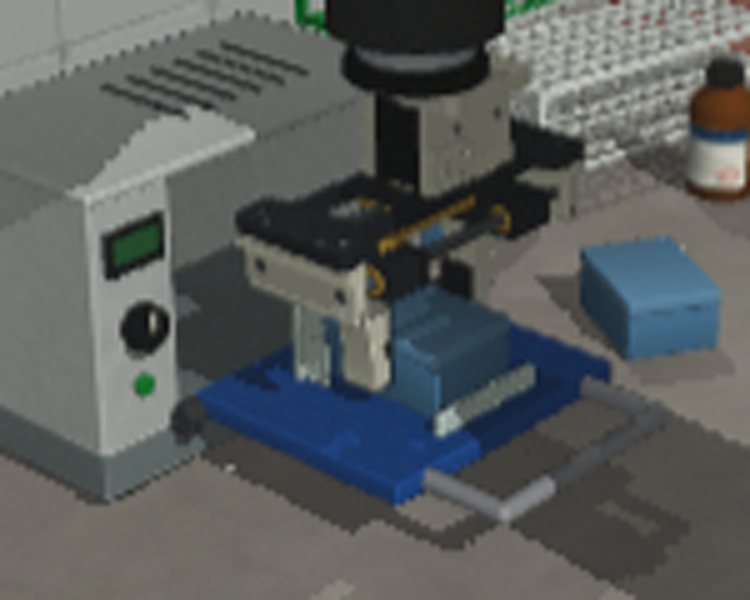

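The box is inside the ledge, cheeks and lip, about 1 mm above the face. I'll lower it until it touches.

servo_tool --grip '[0.5, 0.5, 0.5, 0.5, 0.5]' --pt "0 0 0.001" --pt "0 0 0.002" --pt "0 0 0.0025" --pt "0 0 0.0025" --pt "0 0 0.0025" --turn '[0, 0, 0, 0, 0]'

```text
time_s: 13.83
tcp_pos: [0.5636, 0.0706, 0.0633]
eef_rot: [180.0, 0.1, 179.5]
contact_force: [-4.0, 0.8, 7.0]
gripper_width: 0.0622
```

```bash
python3 t.py
```

```text
t 13.83 [0.5636 0.0706 0.0633] [1.7998e+02 6.0000e-02 1.7949e+02] F [-4.   0.8  7. ] w 0.0622 j [  26.9   19.7  -24.7    0.   -45.6 -117.4]
```

servo_tool --grip '[-0.5, -0.8, -0.8, -0.8, -0.8, -0.8, -0.8, -0.8, -0.8, -0.8]' --pt "0 0 -0.001" --pt "0 0 -0.001" --pt "0 0 -0.001" --pt "0 0 -0.001" --pt "0 0 -0.001" --pt "0 0 -0.01" --pt "0 0 -0.03" --pt "0 0 -0.06" --pt "0 0 -0.1" --pt "0 0 -0.12" --turn '[0, 0, 0, 0, 0, 0, 0, 0, 0, 0]'

```text
time_s: 14.67
tcp_pos: [0.5648, 0.0706, 0.187]
eef_rot: [180.0, 0.3, 179.5]
contact_force: [0.7, 1.5, 1.3]
gripper_width: 0.0788
```

```bash
python3 t.py .447 .0695 .2 -90
python3 - <<'E'
from plant import capture,calibration
from h import *
c=calibration('wrist');p,d=capture('wrist')
cv2.imwrite('pics/w11.png',p)
ps,ds=capture('scene')
cv2.imwrite('pics/s11.png',cv2.resize(ps[200:320,230:380],None,fx=5,fy=5,interpolation=cv2.INTER_CUBIC))
E
```

```text
t 14.67 [0.5648 0.0706 0.187 ] [179.96   0.26 179.51] F [0.7 1.5 1.3] w 0.0788 j [ 2.690e+01  1.220e+01 -1.640e+01  1.000e-01 -6.110e+01 -1.174e+02]
[ 0.1178 -0.0021 -0.013 ] turn -1.5793
```

View pics/w11.png

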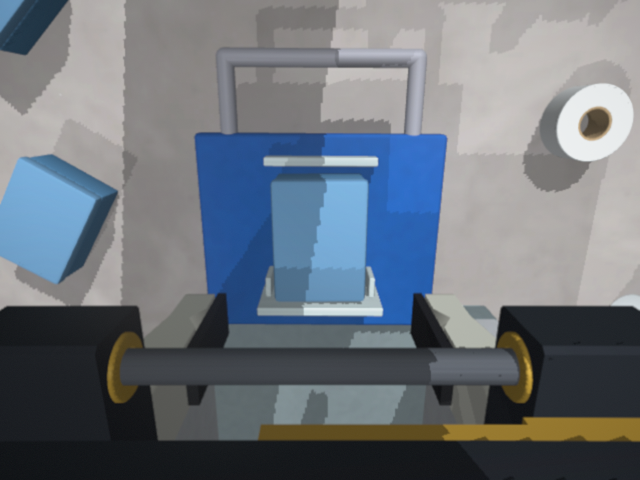

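View pics/s11.png

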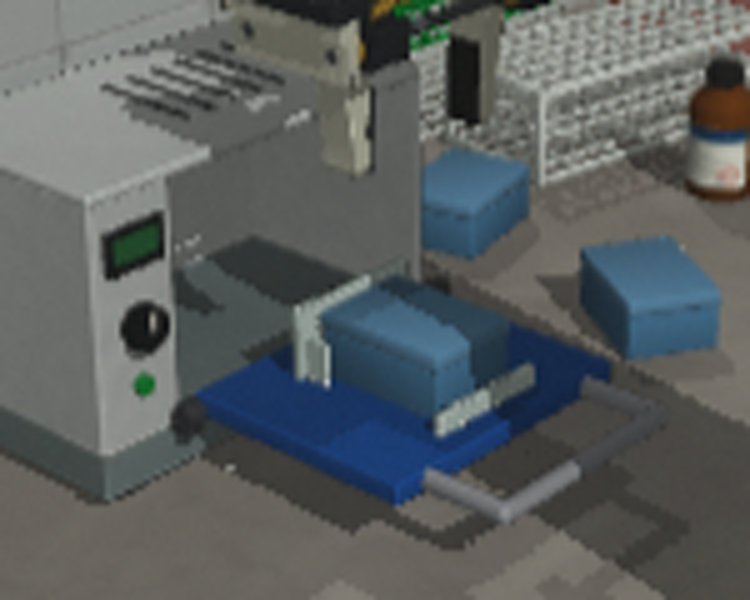

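The box is seated in the carrier and straight: wrist view shows lid (272–367, 178–302), ledge at row 310, lip at row 161. Now back to the handle.

servo_tool --grip '[-0.1, -0.1, -0.1, -0.1, -0.1, -0.1, -0.1, -0.1, -0.1, -0.1]' --pt "0.03 -0.002 0" --pt "0.06 -0.002 0" --pt "0.09 -0.002 0" --pt "0.117 -0.002 0" --pt "0.117 -0.002 0" --pt "0.117 -0.002 0" --pt "0.117 -0.002 0" --pt "0.117 -0.002 0" --pt "0.117 -0.002 0" --pt "0.117 -0.002 0" --turn '[-1.575, -1.575, -1.575, -1.575, -1.575, -1.575, -1.575, -1.575, -1.575, -1.575]'

```text
time_s: 15.6
tcp_pos: [0.4459, 0.0694, 0.1821]
eef_rot: [180.0, -0.0, -108.6]
contact_force: [-1.0, 0.7, 0.3]
gripper_width: 0.0481
```

```bash
python3 t.py .447 .0695 .1 -90
```

```text
t 15.6 [0.4459 0.0694 0.1821] [ 1.7998e+02 -1.0000e-02 -1.0855e+02] F [-1.   0.7  0.3] w 0.0481 j [ 34.    1.2 -30.   -0.  -58.8 -52.5]
[-0.0005 -0.001   0.0821] turn -0.3238
```

servo_tool --grip '[0.2, 0.2, 0.2, 0.2, 0.2, 0.2, 0.2]' --pt "0 -0.001 0" --pt "0 -0.001 0" --pt "0 -0.001 0.03" --pt "0 -0.001 0.06" --pt "0 -0.001 0.082" --pt "0 -0.001 0.082" --pt "0 -0.001 0.082" --turn '[-0.31, -0.31, -0.31, -0.31, -0.31, -0.31, -0.31]'

```text
time_s: 16.18
tcp_pos: [0.4466, 0.0687, 0.0998]
eef_rot: [179.9, -0.1, -91.1]
contact_force: [0.8, -0.2, -0.5]
gripper_width: 0.0352
```

```bash
python3 t.py .447 .0695 .037 -90
python3 - <<'E'
from plant import capture,calibration
from h import *
c=calibration('wrist');p,d=capture('wrist')
cv2.imwrite('pics/w12.png',p)
ys,xs=np.where((d>0));P=depthpts(c,np.c_[xs,ys],d)
s=(P[:,2]>.035)&(P[:,2]<.06)&(P[:,0]>.42)&(P[:,0]<.47)&(P[:,1]<.135)&(P[:,1]>-.01)
print(s.sum(),np.percentile(P[s],[3,50,97],axis=0).round(4).tolist())
E
```

```text
t 16.18 [0.4466 0.0687 0.0998] [ 1.7987e+02 -1.1000e-01 -9.1140e+01] F [ 0.8 -0.2 -0.5] w 0.0352 j [ 33.9   7.  -36.4   0.  -46.8 -35. ]
[-0.0008 -0.0004  0.0628] turn -0.0199
5152 [[0.4414, 0.0035, 0.0461], [0.4479, 0.0426, 0.0496], [0.4666, 0.1119, 0.0512]]
```

View pics/w12.png

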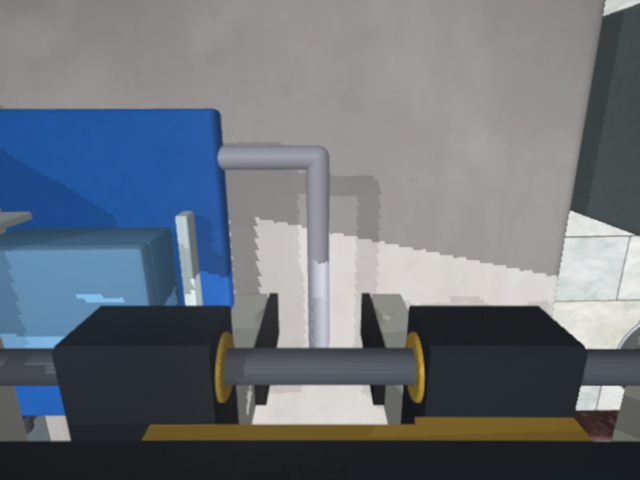

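servo_tool --grip '[0.2, 0.2, 0.2, 0.2, 1, 1, 1, 1, 1]' --pt "0 -0.0005 0.02" --pt "0 -0.0005 0.04" --pt "0 -0.0005 0.055" --pt "0 -0.0005 0.062" --pt "0 -0.0005 0.062" --pt "0 -0.0005 0.062" --pt "0 -0.0005 0.062" --pt "0 -0.0005 0.062" --pt "0 -0.0005 0.062" --turn '[-0.01, -0.02, -0.02, -0.02, -0.02, -0.02, -0.02, -0.02, -0.02]' --newtons 20

```text
time_s: 16.98
tcp_pos: [0.4474, 0.0695, 0.039]
eef_rot: [-180.0, 0.0, -90.0]
contact_force: [-5.0, 3.3, 7.8]
gripper_width: 0.0114
```

```bash
python3 t.py
```

```text
t 16.98 [0.4474 0.0695 0.039 ] [-1.7999e+02  4.0000e-02 -9.0030e+01] F [-5.   3.3  7.8] w 0.0114 j [ 33.9  12.4 -40.3  -0.1 -37.2 -33.8]
```

servo_tool --grip '[1, 1, 1, 1, 1, 1, 1, 1, 1, 1]' --pt "0 -0.0003 -0.008" --pt "0 -0.0015 -0.022" --pt "0 -0.003 -0.034" --pt "0 -0.006 -0.046" --pt "0 -0.009 -0.0575" --pt "0 -0.013 -0.069" --pt "0 -0.018 -0.08" --pt "0 -0.0235 -0.0905" --pt "0 -0.0295 -0.101" --pt "0 -0.036 -0.111" --turn '[0, 0, 0, 0, 0, 0, 0, 0, 0, 0]'

```text
time_s: 17.82
tcp_pos: [0.4803, 0.0688, 0.1492]
eef_rot: [179.7, 0.0, -90.1]
contact_force: [-9.9, 4.8, -0.6]
gripper_width: 0.0112
```

```bash
python3 t.py
python3 - <<'E'
from plant import capture,calibration
from h import *
ps,ds=capture('scene')
cv2.imwrite('pics/s13.png',cv2.resize(ps[180:320,220:390],None,fx=4.5,fy=4.2,interpolation=cv2.INTER_CUBIC))
c=calibration('wrist');p,d=capture('wrist')
cv2.imwrite('pics/w13.png',p)
E
```

```text
t 17.82 [0.4803 0.0688 0.1492] [179.66   0.   -90.08] F [-9.9  4.8 -0.6] w 0.0112 j [ 31.3   6.7 -28.6  -0.2 -54.9 -31.2]
```

View pics/s13.png

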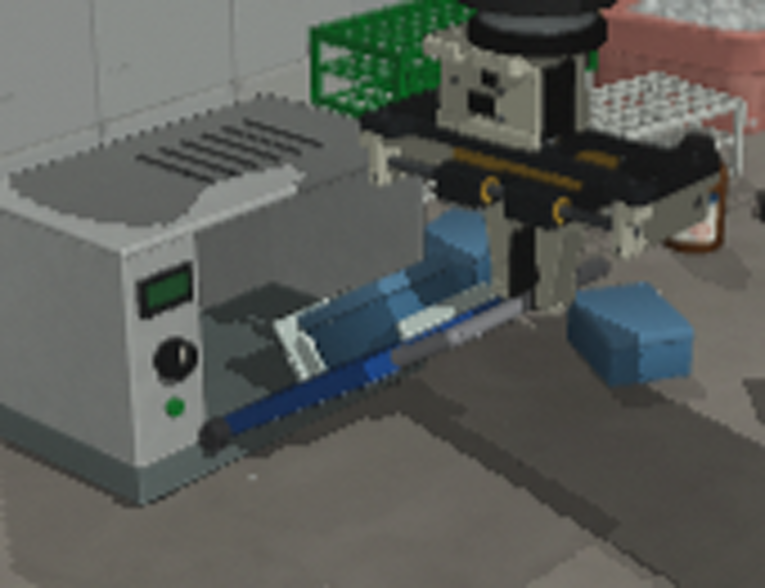

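View pics/w13.png

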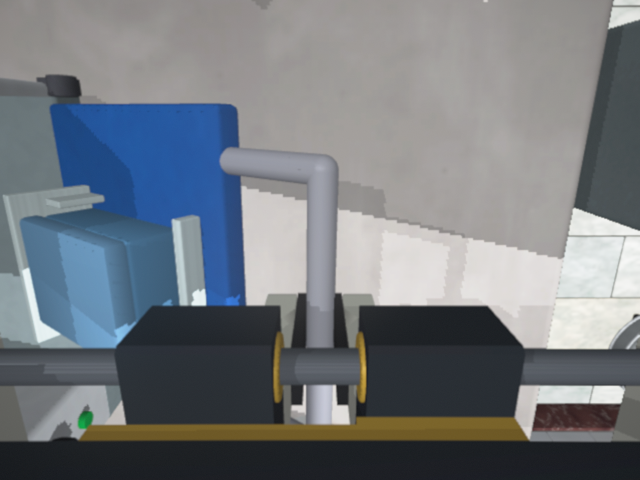

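The bar is only ~3 mm above the fingertips again. The body now clears the box, so I'll regrasp deeper.

servo_tool --grip '[0.5, 0.5, 0.5, 0.5, 0.5, 1, 1, 1, 1]' --pt "0 0.002 0" --pt "0 0.002 0" --pt "0 0.002 0.004" --pt "0 0.002 0.01" --pt "0 0.002 0.013" --pt "0 0.002 0.013" --pt "0 0.002 0.013" --pt "0 0.002 0.013" --pt "0 0.002 0.013" --turn '[0, 0, 0, 0, 0, 0, 0, 0, 0]'

```text
time_s: 18.67
tcp_pos: [0.481, 0.069, 0.1357]
eef_rot: [179.9, -0.0, -90.0]
contact_force: [-2.9, -0.3, -1.8]
gripper_width: 0.0113
```

```bash
python3 t.py
python3 - <<'E'
from plant import capture,calibration
from h import *
c=calibration('wrist');p,d=capture('wrist')
cv2.imwrite('pics/w14.png',p)
ys,xs=np.where((d>0)&(d<.6));P=depthpts(c,np.c_[xs,ys],d)
s=(xs>305)&(xs<335)&(ys>190)&(ys<280)
print(np.percentile(P[s],[3,50,97],axis=0).round(4).tolist())
E
```

```text
t 18.67 [0.481  0.069  0.1357] [ 1.7991e+02 -2.0000e-02 -9.0020e+01] F [-2.9 -0.3 -1.8] w 0.0113 j [ 31.4   7.5 -29.9  -0.  -52.7 -31.4]
[[0.4759, 0.0133, 0.1551], [0.4806, 0.028, 0.1578], [0.4855, 0.0436, 0.1593]]
```

servo_tool --grip '[1, 1, 1, 1, 1, 1, 1, 1, 1, 1]' --pt "0 -0.007 -0.0095" --pt "0 -0.0155 -0.0195" --pt "0 -0.0245 -0.029" --pt "0 -0.0345 -0.038" --pt "0 -0.045 -0.046" --pt "0 -0.056 -0.0535" --pt "0 -0.0675 -0.06" --pt "0 -0.0795 -0.066" --pt "0 -0.0915 -0.071" --pt "0 -0.101 -0.074" --turn '[0, 0, 0, 0, 0, 0, 0, 0, 0, 0]'

```text
time_s: 19.55
tcp_pos: [0.5823, 0.0677, 0.2113]
eef_rot: [179.9, -0.1, -90.0]
contact_force: [-5.0, -4.9, 5.1]
gripper_width: 0.0114
```

```bash
python3 t.py
python3 - <<'E'
from plant import capture,calibration
from h import *
ps,ds=capture('scene')
cv2.imwrite('pics/s15.png',cv2.resize(ps[180:320,220:390],None,fx=4.5,fy=4.2,interpolation=cv2.INTER_CUBIC))
E
```

```text
t 19.55 [0.5823 0.0677 0.2113] [ 1.799e+02 -1.300e-01 -9.001e+01] F [-5.  -4.9  5.1] w 0.0114 j [ 25.8  12.9 -12.1   0.1 -65.1 -25.8]
```

View pics/s15.png

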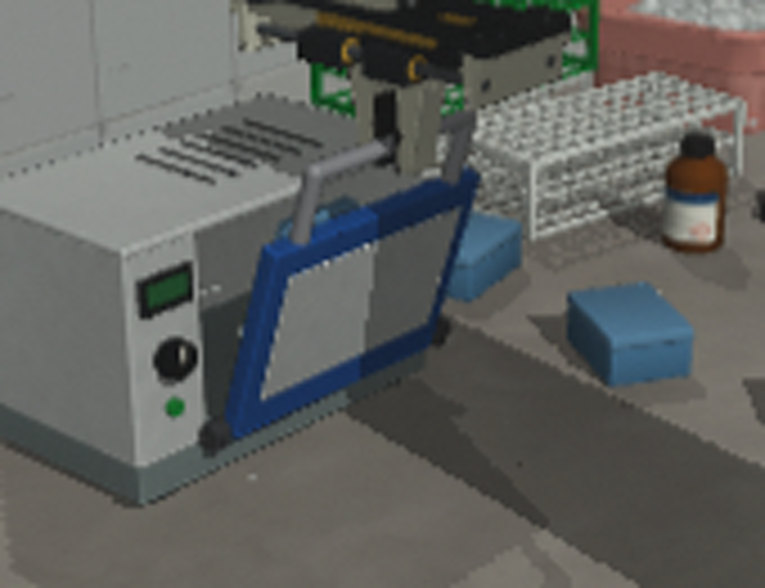

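servo_tool --grip '[1, 1, 1, 1, 1, 1, 1, 1, 1, 1]' --pt "0 -0.0095 -0.0027" --pt "0 -0.019 -0.0048" --pt "0 -0.029 -0.0065" --pt "0 -0.037 -0.0074" --pt "0 -0.043 -0.008" --pt "0 -0.048 -0.0082" --pt "0 -0.052 -0.0083" --pt "0 -0.055 -0.0083" --pt "0 -0.056 -0.0083" --pt "0 -0.057 -0.0083" --turn '[0, 0, 0, 0, 0, 0, 0, 0, 0, 0]'

```text
time_s: 20.43
tcp_pos: [0.6375, 0.0673, 0.2188]
eef_rot: [179.7, -0.2, -90.0]
contact_force: [-13.7, -3.3, 10.7]
gripper_width: 0.0113
```

```bash
python3 t.py
```

```text
t 20.43 [0.6375 0.0673 0.2188] [ 1.7973e+02 -1.6000e-01 -9.0030e+01] F [-13.7  -3.3  10.7] w 0.0113 j [ 23.5  17.8  -4.3   0.  -68.2 -23.5]
```

servo_tool --grip '[1, 1, 1, 1]' --pt "0 -0.001 0" --pt "0 -0.002 0" --pt "0 -0.003 0" --pt "0 -0.003 0" --turn '[0, 0, 0, 0]'

```text
time_s: 20.77
tcp_pos: [0.6375, 0.0672, 0.2188]
eef_rot: [179.4, -0.2, -90.0]
contact_force: [-21.9, -2.6, 14.8]
gripper_width: 0.0113
```

```bash
python3 t.py
```

```text
t 20.77 [0.6375 0.0672 0.2188] [179.44  -0.18 -90.02] F [-21.9  -2.6  14.8] w 0.0113 j [ 23.4  18.   -4.   -0.1 -68.5 -23.4]
```

The position didn't change and the force rose from 14 to 22 N, so the door is at its shut stop. I'll back off the preload, open and rise.

servo_tool --grip '[1, 0.3, 0.3, 0.3, 0.3, 0.3, 0.3, 0.3, 0.3, 0.3]' --pt "0 0.003 0" --pt "0 0.004 0" --pt "0 0.004 0" --pt "0 0.004 0" --pt "0 0.004 0" --pt "0 0.004 -0.01" --pt "0 0.004 -0.03" --pt "0 0.004 -0.06" --pt "0 0.004 -0.09" --pt "0 0.004 -0.1" --turn '[0, 0, 0, 0, 0, 0, 0, 0, 0, 0]'

```text
time_s: 21.6
tcp_pos: [0.6406, 0.0692, 0.3243]
eef_rot: [-179.6, 0.0, -90.0]
contact_force: [-0.2, -0.5, 0.9]
gripper_width: 0.0305
```

servo_tool --grip '[0.3, 0.3, 0.3, 0.3, 0.3, 0.3, 0.3, 0.3, 0.3, 0.3]' --pt "0.03 0 0" --pt "0.07 0 0" --pt "0.11 0.0 0" --pt "0.15 0.0 0" --pt "0.19 0.01 0" --pt "0.23 0.01 0" --pt "0.26 0.01 0" --pt "0.28 0.01 0" --pt "0.28 0.01 0" --pt "0.28 0.01 0" --turn '[0, 0, 0, 0, 0, 0, 0, 0, 0, 0]'

```text
time_s: 22.43
tcp_pos: [0.6287, -0.2121, 0.3186]
eef_rot: [-180.0, -0.0, -90.1]
contact_force: [0.6, 0.7, 0.4]
gripper_width: 0.0304
```

```bash
python3 t.py
python3 - <<'E'
from plant import capture,calibration
from h import *
ps,ds=capture('scene');p,d=capture('top')
cv2.imwrite('pics/s17.png',cv2.resize(ps[180:320,200:370],None,fx=4.5,fy=4.2,interpolation=cv2.INTER_CUBIC))
cv2.imwrite('pics/t17.png',p)
for nm,D in(('top',d),('scene',ds)):
    c=calibration(nm);ys,xs=np.where(D>0);P=depthpts(c,np.c_[xs,ys],D)
    s=(P[:,2]>.215)&(P[:,2]<.25)&(P[:,0]>.57)&(P[:,0]<.7)&(P[:,1]>-.02)&(P[:,1]<.16)
    print(nm,s.sum(),np.percentile(P[s],[3,50,97],axis=0).round(4).tolist())
    s=(abs(P[:,2]-.186)<.004)&(P[:,0]>.64)&(P[:,0]<.9)&(P[:,1]>-.1)&(P[:,1]<.3)
    print(cv2.minAreaRect(P[s][:,:2].astype(np.float32)))
E
```

```text
t 22.43 [ 0.6287 -0.2121  0.3186] [-1.7999e+02 -1.0000e-02 -9.0130e+01] F [0.6 0.7 0.4] w 0.0304 j [ -1.8  17.2   7.7   0.  -80.4   1.7]
top 208 [[0.6301, 0.0613, 0.2276], [0.6348, 0.1063, 0.2393], [0.6411, 0.1373, 0.2428]]
((0.7162573933601379, 0.13984480500221252), (0.15963038802146912, 0.15238597989082336), 89.4993667602539)
scene 237 [[0.6311, 0.0054, 0.2178], [0.6346, 0.0812, 0.2371], [0.6415, 0.1408, 0.2427]]
((0.7181574106216431, 0.09479306638240814), (0.2564767003059387, 0.15609848499298096), 89.7906265258789)
```

View pics/s17.png

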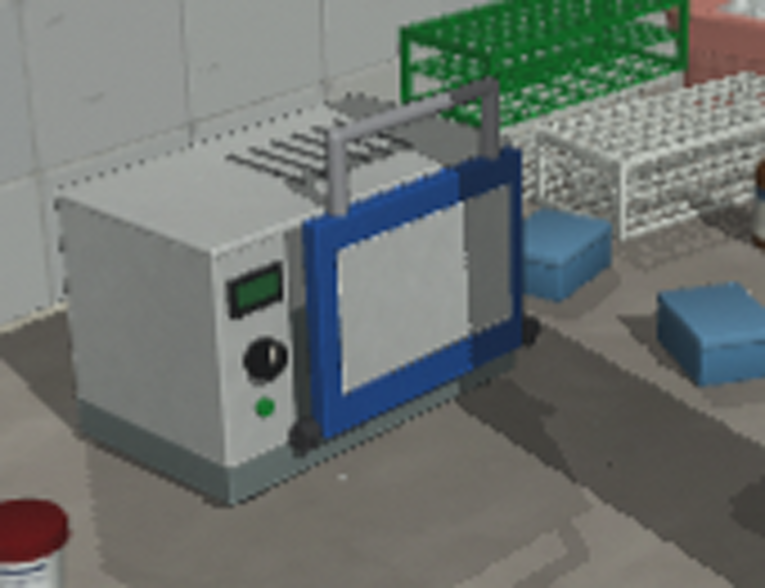

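View pics/t17.png

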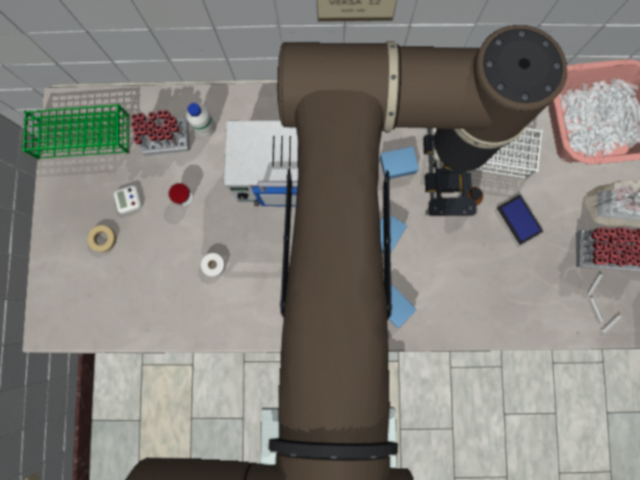

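```bash
python3 -c "
from plant import order
print(order.close_job())"
```

```text
the job is handed in; nothing more can be done
None
```

I pulled the door down to its stop and set the slide box in the carrier. Then I swung the door shut with the box inside, let go and handed the job in at about 22.5 s of the 62 s allowed.

**Box chosen:** of the four matching blue boxes, I took the one farthest to the robot's right, at about (0.500, −0.279).

**Last checks**
- **Door shut:** when I pushed further the bar did not move and the force rose from 14 to 22 N. After I let go, both cameras put the bar at x ≈ 0.635, straight above the hinge (about 0.636).
- **Box seated:** before closing, the pictures showed it flat, straight and centred between ledge and lip. Part-way up it was still in place. The shut door hides it, so I could not check it at the end.
- **Other objects:** the label roll and specimen cup are where they started. The arm kept clear of the bottle, but the final top picture shows it only partly, so I did not measure its end position.
- **Arm clear:** it reads under 1 N and touches nothing.

**What went wrong on the way**
- **Opening:** the door started slightly ajar, so my first estimate of the hinge was 20 mm off. The first pull reached about 65 N at the wrist and the bar slid towards the fingertips, so I re-measured the hinge and regrasped.
- **Closing:** I started with a shallow grip to keep the gripper clear of the box. The bar slid again, and I regrasped once part-way up.

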